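# Unclamp the glued slat

### The job

The glue has set: clear the clamping board. Each holdfast has seized in its hole, and a straight pull would bring the board up with it, so rock it from side to side, across its arm, until it is loose, lift it out with the board staying put, and hang it by its crook over the bar of the clamp rail. When every holdfast there is hangs on the bar, lay the freed slat flat in the empty place of the drying rack, lengthwise across both bearers, and leave everything else as it is.

Things in the scene. Friction and masses are not known exactly. Their poses are not given: they have to be found in the camera images.
- holdfast1: Dark steel bench holdfast, 0.45 kg; up to three alike (None if absent). Origin: centre of the shank's foot; z up the shank, y along the arm. Round shank 18 mm thick, z 0 to 132. On it a flat-sided beam 14 mm wide in x, y -9 to +69, z 130 to 150 mm; from its end a leg slopes down and out to a pad 30 x 32 x 7 mm centred at y = 84, underside z = 59. Centre of mass y = 29, z = 95 mm.
- holdfast2: The same as holdfast1, in the board's middle hole. None if absent. At the start each holdfast stands in the hole of its own number, its foot on the bench, leaning up to 2 degrees, its y towards the board's +y, the pad above or on the slat.
- holdfast3: The same as holdfast1, in the board's hole 3. None if absent.
- crook1 (a point): Point under holdfast1's beam, in the middle of the opening that goes over the bar (y = 30, z = 130 mm of the holdfast). The opening is bounded by the shank at y = 9 mm and by the 14 mm wide leg: at y = 63 mm just under the beam, y = 75 mm above the pad. None if absent.
- crook2 (a point): The same point of holdfast2. None if absent.
- crook3 (a point): The same point of holdfast3. None if absent.
- board: Pale wooden clamping board, 340 (x) x 220 (y) x 40 mm, 2.6 kg, loose on the bench. Origin: centre of its underside, z up. Through holes 1, 2, 3 at x = -85, 0, +85, y = -55 mm. Each hole grips its shank from the two x sides with about 30 N a side: a straight pull takes some 30 to 45 N and lifts or tips the board first.
- hole2 (a point): Mouth of the board's middle hole (top face, 40 mm up). All three holes behave alike: turning the shank about its foot towards the board's +x and then its -x (1 to 1.5 N m, 8 to 11 N at the beam) presses the wood of both sides back for good. Some 0.12 rad each way leaves the shank loose in a hole 22 to 26 mm long in x, and it lifts out freely. In y the hole is 21 mm wide.
- slat: Walnut slat of two layers, 260 (x) x 50 (y) x 16 mm, 0.15 kg, lying on the board beneath the pads, its length about along the board's x, its middle near y = +27 mm of the board. Origin: centre of its underside.
- rail: Clamp rail, fixed. Origin: centre of the underside of its plywood base, 420 x 90 x 18 mm. Two uprights, 28 mm thick, 45 mm wide, 193 mm tall, at x = -188 and +188 mm; between them, along x, a round steel bar 14 mm in diameter, its axis 170 mm above the bench, clear from x = -174 to +174 mm.
- bed (a point): Middle of the empty place on the fixed drying rack, level with its bearers' tops (32 mm above the bench); x along the rack. The rack's base, 300 (x) x 200 (y) mm, has its middle 45 mm to the +y side of this point; two bearers 20 mm wide and 190 mm long run along y at x = -90 and +90 mm. A slat laid here lies along x across both.
- done_slat: Finished slat of the same size on the other half of the rack, its middle about 100 mm to the +y side of point bed. Leave it alone.
- driver1: Red-handled screwdriver, 190 mm, lying. A bystander: leave it alone.
- driver2: Red-handled screwdriver, 160 mm, lying. A bystander: leave it alone.
- pencil: Red carpenter's pencil, 175 x 14 x 10 mm, lying on the rail's base under the bar. A bystander: leave it alone.
- square: Try square, stock 100 mm and blade 160 mm, lying flat. A bystander: leave it alone.

How it is judged (in metres and radians):
On the way, in this order (a step that is already met when the one before it is completed fails the run):
1. every holdfast there is hangs by its crook over the bar (x of crook1 in the frame of rail between -0.165 and 0.165 m and y of crook1 in the frame of rail between -0.035 and 0.035 m and z of crook1 in the frame of rail between 0.155 and 0.205 m and contact force between each of holdfast1, holdfast2, holdfast3 and rail above 0.5 N and x of crook2 in the frame of rail between -0.165 and 0.165 m and y of crook2 in the frame of rail between -0.035 and 0.035 m and z of crook2 in the frame of rail between 0.155 and 0.205 m and x of crook3 in the frame of rail between -0.165 and 0.165 m and y of crook3 in the frame of rail between -0.035 and 0.035 m and z of crook3 in the frame of rail between 0.155 and 0.205 m), for 0.3 s.
2. the slat lies in the empty place of the rack, across both bearers (horizontal distance between slat and bed below 0.03 m and z of slat in the frame of bed between -0.004 and 0.004 m and angle between slat's own z axis and vertical below 0.05 rad and angle between the x axis of slat and the x axis of bed, either way round below 0.2 rad), for 0.2 s.
At the end, for the whole second after the job is handed in: Each holdfast present hangs at rest over the bar between the uprights, mid-opening within 35 mm of the bar. The slat lies flat on both bearers, within 30 mm of the middle of the empty place and 0.2 rad of the rack's length. The board lies flat on the bench (all of step 1 and all of step 2 and linear speed of each of holdfast1, holdfast2, holdfast3 below 0.05 m/s and linear speed of slat below 0.02 m/s and angle between board's own z axis and vertical below 0.02 rad); the robot touches nothing.
It fails at once if the board is lifted or tipped (an edge more than about 8 mm) or dragged more than 30 mm (angle between board's own z axis and vertical above 0.035 rad or distance of board from where it was at the start of the episode above 0.03 m or height (world z) of board above 0.008 m).
It fails at once if a bystander is disturbed (moved more than 30 mm) (distance of any of driver1, driver2, pencil, square, done_slat from where it was at the start of the episode above 0.03 m).
Of holdfast1, holdfast2, holdfast3 only 2 to 3 are there at a start; the rules pass over those that are not, and their reading is None.
At some moment in a run one of slat may be knocked a few centimetres aside while the robot is not near it.
It also fails if it takes over 210 s, if anything falls off the work surface, if the arm or the gripper's body presses on something with over 40 N, if the wrist force passes 120 N, or if a joint passes its speed limit or range.

### The arm

A 6-joint arm with a two-finger parallel gripper is mounted at the origin on the work surface. World frame = base frame: x ahead of the robot, y to its left, z up, the work surface at z = 0. Lengths are in mm, angles in rad, forces in N, time in s.
With the tool pointing down it reaches from about 300 to 775 mm from the base axis. Payload 14.6 kg.
Tool frame: the origin (TCP) lies midway between the tips of the shut fingers; the grasp point (between the pads) lies grasp_offset behind it (grasp_offset is the distance from the TCP to the grasp point, in mm); z points along the fingers, y is the line along which they close (so a half turn about z gives the same grasp; the last joint's range is limited). The gripper opens to 94 mm and grips with 3 to 60 N. Pads are 16 mm wide; open, the fingers measure 119 mm over their backs; the gripper's body (75 mm by 177 mm) begins 78 mm behind the grasp point.
Start: joints at [1.18, 0.3, 1.521, -0, 1.321, -0.067], TCP at [174.991, 521.409, 184.146] pointing down, gripper open.
Joint ranges: [-3.03, 3.03], [-0.79, 2.21], [0.23, 2.52], [-1.04, 4.18], [0, 3.07], [-2.55, 2.55]. Speed limits (rad/s): [2.22, 2.22, 2.57, 3.14, 3.14, 3.14].

### API

Orientations are given as [roll, pitch, yaw] about the fixed x, y, z axes, in that order (R = Rz(yaw) Ry(pitch) Rx(roll)).
In Python, from cell import * gives the robot as it stands. The module is installed in compiled form; this text tells all that it offers.
- The arm moves only by the shell command python3 -m jog 'ROWS' [FORCE]. ROWS is JSON, a list of rows, each a list of 3 entries, a list of its own where there are three numbers: the finger opening in mm, from 0 to 94, then the shift along the tool's x, y, z in units of 50 mm (1.0 is 50 mm), then the turn about the tool's z in units of 180 degrees (1.0 is 180 degrees). In form: [[fingers, [dx, dy, dz], twist], ...]. A call has 1 to 20 rows; each row shifts and turns the commanded pose from where the row before left it, along the tool's axes as they then stand; what a row does not reach is not made up. A row lasts 1/10 s, in which the tool goes at most 50 mm and 8.59 degrees, less where a joint would pass 70% of its speed; a pose out of reach is approached as far as the arm can. A call with a number of a shift or a turn outside -1 to 1 is refused whole. A call with a gripper value outside its range is refused whole. The fingers move at their own pace and stop on an object; FORCE is the grip in N (left out, the last holds). Time passes only in rows, so rows that do not move let the fingers close. It gives the time, the measured TCP pose, the force, the opening and the grip force at its end, in the units of the state.
- read_state(): the state, without advancing time (a new reading comes with each control period).
- camera(name): name is "scene" or "top" or "wrist"; returns the picture (384x512x3 uint8, red, green, blue); there is no depth.
- calibration(name): a dict with "mtx" (3x3 intrinsics, pixels), "cam_to_world" (4x4, takes a point from camera to world coordinates); the wrist camera has in their place "hand_eye" (4x4, takes a point from camera to tool coordinates, whose origin is the TCP and whose axes are the flange's). Camera axes: x right, y down, z forward; pixel columns grow to the right and rows downward; lengths in mm; the calibration is good to about 2 mm. The wrist camera is an equidistant fisheye: a pixel r from the principal point sees the ray r / f radians off the axis. A picture is of the moment at which its call begins: read the wrist's pose just before it. calibration takes no time and is no camera call.
- sign_off(): hands the job in; it is judged then, once.
Trained networks look in the newest picture that a camera, given by its name, has taken for a name from the list of things; names that differ only in an ending like _2 or _b are one class to them, and where a whole thing is asked for, a point or a joint stands for the part that bears it (a point fixed in the world has none). Each returns a list of dicts, best first, with "conf" (0 to 1); they miss things now and then, are a little off and sometimes report something else, mostly with a low value. They report only what shows in the picture. A call takes as long as a camera call.
- regions_of(camera, query): "pixels" (384x512 bool, what is visible of it) and "rect" ([centre column, centre row, width, height] in pixels, round what is visible of it).
The state is a dict: "clock": time; "joints": joint angles; "qd": joint speeds; "effort": joint torques, N m; "eef_pos": TCP position; "eef_rot": TCP orientation; "wrist_force": force on the tool from outside, world axes, zero at the start; "moment": the same for the moment, N m; "finger_gap": finger opening in mm; "finger_force": force on a finger pad.
Only numpy, scipy, OpenCV 4.12 (cv2) and the standard library are available. Lean on these libraries where they do the work, as an engineer would, in place of code of your own. Each camera call takes 0.05 s, during which the arm holds its last target. There are 200 camera calls.

## Working session

There is one attempt and no reset: what is moved stays moved. The work goes in short steps, Python scripts to look and compute and a shell command to move; the robot and the scene stay as the last step left them, time stands still between calls to the robot, and variables do not carry over. Pictures are saved under pics/ and viewed, at most 16 in all, crops included, and the job is handed in when it is done.

```bash
mkdir -p pics; python3 - <<'E'
from cell import *
import cv2,numpy as np
s=read_state();print({k:np.round(v,3).tolist() for k,v in s.items()})
for n in("scene","top"):
    im=camera(n);cv2.imwrite(f"pics/{n}0.png",cv2.cvtColor(im,cv2.COLOR_RGB2BGR))
    c=calibration(n);print(n,np.round(c["mtx"],1).tolist(),np.round(c["cam_to_world"],3).tolist())
    for q in["holdfast1","board","slat","rail","done_slat","bed","crook1","hole2"]:
        try:
            for d in regions_of(n,q)[:4]:print(q,round(d["conf"],2),np.round(d["rect"]).tolist(),int(d["pixels"].sum()))
        except Exception as e:print(q,e)
c=calibration("wrist");print(c)
E
```

```text
{'clock': 0.0, 'joints': [1.18, 0.3, 1.522, 0.0, 1.321, -0.067], 'qd': [-0.002, -0.001, 0.0, -0.002, 0.001, 0.001], 'effort': [0.002, -53.179, -35.274, 0.071, 0.024, -0.0], 'eef_pos': [174.869, 521.15, 183.57], 'eef_rot': [-3.14, -0.0, 2.818], 'wrist_force': [0.108, -0.056, 0.273], 'moment': [-0.027, 0.003, 0.058], 'finger_force': 0.0, 'finger_gap': 94.195}
scene [[433.2, 0.0, 260.5], [0.0, 433.2, 185.7], [0.0, 0.0, 1.0]] [[-0.789, 0.343, -0.51, 1218.357], [0.614, 0.457, -0.644, 940.194], [0.012, -0.821, -0.571, 916.618], [0.0, 0.0, 0.0, 1.0]]
holdfast1 0.81 [185.0, 162.0, 29.0, 33.0] 322
holdfast1 0.8 [206.0, 155.0, 24.0, 34.0] 303
holdfast1 0.64 [225.0, 147.0, 22.0, 32.0] 300
board 0.75 [206.0, 178.0, 108.0, 66.0] 2227
slat 0.74 [207.0, 172.0, 64.0, 30.0] 587
rail 0.6 [246.0, 193.0, 114.0, 100.0] 3655
rail 0.37 [223.0, 147.0, 20.0, 35.0] 319
rail 0.31 [190.0, 139.0, 45.0, 20.0] 204
bed 0.75 [296.0, 260.0, 120.0, 87.0] 3771
bed 0.55 [310.0, 258.0, 69.0, 53.0] 1391
bed 0.36 [186.0, 160.0, 23.0, 32.0] 373
bed 0.16 [225.0, 147.0, 18.0, 31.0] 326
crook1 0.65 [224.0, 147.0, 21.0, 32.0] 2
[... 736 characters left out ...]
.0, 8.0] 210
crook1 0.77 [333.0, 195.0, 30.0, 7.0] 169
crook1 0.65 [331.0, 175.0, 29.0, 10.0] 191
crook1 0.47 [330.0, 155.0, 38.0, 14.0] 187
hole2 0.75 [327.0, 178.0, 62.0, 82.0] 3457
{'mtx': array([[297.31863964,   0.        , 255.82514365],
       [  0.        , 297.31863964, 188.25173431],
       [  0.        ,   0.        ,   1.        ]]), 'hand_eye': array([[ 4.68383090e-04, -9.71147078e-01, -2.38480888e-01,
         6.88828326e+01],
       [ 9.99999699e-01,  3.07347573e-04,  7.12439697e-04,
         5.48418949e-01],
       [-6.18587208e-04, -2.38481150e-01,  9.71146929e-01,
        -2.01484540e+02],
       [ 0.00000000e+00,  0.00000000e+00,  0.00000000e+00,
         1.00000000e+00]])}
```

```bash
python3 - <<'E'
import cv2,numpy as np
a=cv2.imread("pics/top0.png")[110:240,150:380];b=cv2.imread("pics/scene0.png")[90:320,130:380]
cv2.imwrite("pics/t1.png",cv2.resize(a,None,fx=3.4,fy=3.4,interpolation=2))
cv2.imwrite("pics/s1.png",cv2.resize(b,None,fx=2.6,fy=2.6,interpolation=2))
E
```

```text
(no output)
```

View pics/t1.png

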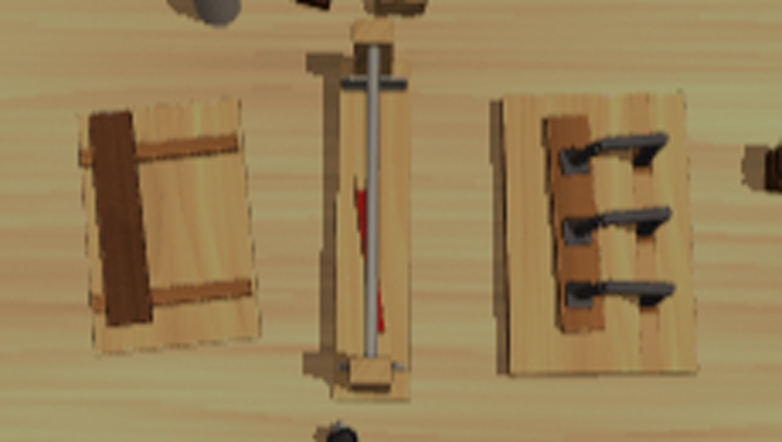

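View pics/s1.png

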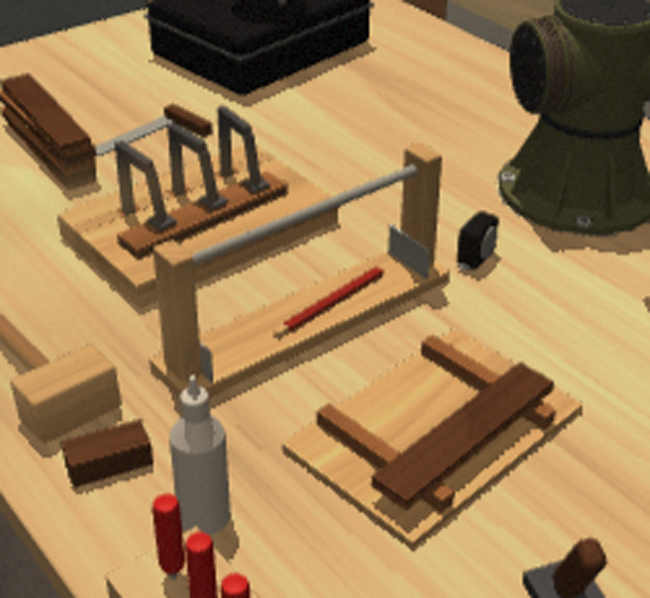

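Top (crop): rack at left (done slat on its +y half), rail in the middle with the pencil under the bar, board at right with all three holdfasts, arms pointing to world +y. The scene view confirms three holdfasts and the empty half of the rack facing the rail.

```bash
python3 -m jog '[[94,[0,0,-0.31],0.0441],[94,[0,0,-0.31],0.0441],[94,[0,0,-0.31],0.0441],[94,[0,0,-0.31],0.0441],[94,[0,0,-0.31],0.0441],[94,[0,0,-0.31],0.0441],[94,[0,0,-0.31],0.0441],[94,[0,0,-0.31],0.0441],[94,[0,0,-0.31],0.0441]]'
python3 -m jog '[[94,[-0.83,0.39,0],0],[94,[-0.83,0.39,0],0],[94,[-0.83,0.39,0],0],[94,[-0.83,0.39,0],0],[94,[-0.83,0.39,0],0],[94,[-0.83,0.39,0],0],[94,[-0.83,0.39,0],0],[94,[-0.83,0.39,0],0],[94,[-0.83,0.39,0],0],[94,[-0.83,0.39,0],0],[94,[-0.83,0.39,0],0],[94,[-0.83,0.39,0],0],[94,[-0.83,0.39,0],0],[94,[-0.83,0.39,0],0],[94,[-0.83,0.39,0],0],[94,[-0.83,0.39,0],0],[94,[0,0,0],0],[94,[0,0,0],0]]'
cat > h.py <<'E'
from cell import *
import numpy as np,cv2
from scipy.optimize import minimize
from scipy.spatial.transform import Rotation as R
def snap(n,f=None):
    s=read_state();im=camera(n);c=calibration(n)
    if n=="wrist":
        T=np.eye(4);T[:3,:3]=R.from_euler("xyz",s["eef_rot"]).as_matrix();T[:3,3]=s["eef_pos"];M=T@c["hand_eye"]
    else:M=c["cam_to_world"]
    if f:cv2.imwrite(f"pics/{f}.png",cv2.cvtColor(im,cv2.COLOR_RGB2BGR))
    return n,c["mtx"],M,im
def proj(v,P):
    n,K,M,_=v;p=(np.asarray(P,float)-M[:3,3])@M[:3,:3]
    if n=="wrist":
        r=np.hypot(p[:,0],p[:,1]);t=np.arctan2(r,p[:,2])/np.maximum(r,1e-9);u=p[:,:2]*t[:,None]
    else:u=p[:,:2]/p[:,2:]
    return u*K[0,0]+K[:2,2]
def ray(v,px,z):
    n,K,M,_=v;u=(np.asarray(px,float)-K[:2,2])/K[0,0]
    if n=="wrist":
        r=np.linalg.norm(u);d=np.r_[u*np.sin(r)/max(r,1e-9),np.cos(r)]
    else:d=np.r_[u,1]
    d=M[:3,:3]@d;return M[:3,3]+d*(z-M[2,3])/d[2]
def box(x0,x1,y0,y1,z0,z1):return np.array([[x,y,z] for x in(x0,x1) for y in(y0,y1) for z in(z0,z1)],float)
a=np.linspace(0,2*np.pi,12)
HF=[np.array([[9*np.cos(t),9*np.sin(t),z] for t in a for z in(42,132)]),box(-7,7,-9,69,130,150),
    np.vstack([box(-7,7,63,77,140,142),box(-7,7,74,90,62,66)]),box(-15,15,68,100,59,66)]
SLAT=[box(-130,130,-25,25,0,16)];BOARD=[box(-170,170,-110,110,0,40)]
def world(parts,q,z):
    r=R.from_euler("z",q[2]).as_matrix();return [p@r.T+[q[0],q[1],z] for p in parts]
S=4
def render(v,parts):
    m=np.zeros((384*S//2,512*S//2),np.uint8)
    for p in parts:cv2.fillConvexPoly(m,cv2.convexHull(np.round(proj(v,p)*S/2+0.5).astype(np.int32)),1)
    return m
def fit(v,mask,parts,q0,z):
    mm=cv2.resize(mask.astype(np.uint8),None,fx=S//2,fy=S//2,interpolation=0)
    def f(q):
        m=render(v,world(parts,[q[0],q[1],q[2]/100],z));return 1-(m&mm).sum()/max(1,(m|mm).sum())
    q0=np.array([q0[0],q0[1],q0[2]*100.]);best=None
    for s in(15,6):
        r=minimize(f,q0,method="Nelder-Mead",options=dict(initial_simplex=np.vstack([q0]+[q0+s*e for e in np.eye(3)]),maxiter=150));q0=r.x
    return np.r_[r.x[:2],r.x[2]/100],1-r.fun
E
python3 - <<'E'
from h import *
s=read_state();print(s["clock"],s["eef_pos"],s["eef_rot"])
v=snap("wrist","w1")
for d in regions_of("wrist","holdfast1")[:4]:
    p=ray(v,d["rect"][:2],120);print("hf",round(d["conf"],2),np.round(d["rect"]),np.round(p),*[np.round(x,3) for x in fit(v,d["pixels"],HF,[p[0],p[1]-30,0],0)])
for n,P,z in(("slat",SLAT,40),("board",BOARD,0),("done_slat",SLAT,32)):
  for d in regions_of("wrist",n)[:2]:
    p=ray(v,d["rect"][:2],z+15);print(n,round(d["conf"],2),np.round(d["rect"]),*[np.round(x,3) for x in fit(v,d["pixels"],P,[p[0],p[1],0],z)])
for n in("rail","bed"):
  for d in regions_of("wrist",n)[:2]:print(n,round(d["conf"],2),np.round(d["rect"]))
E
```

```text
clock: 1.8
eef_pos: [175.0, 521.4, 324.3]
eef_rot: [3.142, -0.0, 1.565]
wrist_force: [-0.3, 0.0, 0.7]
finger_gap: 93.8
finger_force: 0.0
clock: 3.6
eef_pos: [487.0, -143.0, 323.1]
eef_rot: [-3.141, -0.0, 1.569]
wrist_force: [-0.4, -0.8, -0.1]
finger_gap: 94.0
finger_force: 0.0
3.6 [ 486.9922752  -143.02810787  323.12915482] [-3.14058255e+00 -4.88083819e-04  1.56944944e+00]
hf 0.71 [277. 241.  18.  71.] [ 518. -253.  120.] [ 5.28987e+02 -3.13647e+02  1.07000e-01] 0.724
hf 0.67 [330. 238.  26.  73.] [ 599. -251.  120.] [ 6.11254e+02 -3.08206e+02  8.90000e-02] 0.492
hf 0.64 [231. 241.  18.  76.] [ 450. -254.  120.] [ 4.44383e+02 -3.14552e+02 -3.20000e-02] 0.754
slat 0.96 [283. 210. 154.  38.] [ 5.35687e+02 -2.29241e+02  6.80000e-02] 0.711
slat 0.34 [232. 239.  18.  73.] [ 423.194 -346.693    1.321] 0.258
board 0.8 [276. 216. 197. 116.] [ 5.26559e+02 -2.56220e+02  7.00000e-03] 0.621
done_slat 0.39 [276. 218. 197. 118.] [ 4.88394e+02 -2.95934e+02  9.70000e-02] 0.238
done_slat 0.33 [233. 237.  17.  69.] [ 425.714 -350.101    1.35 ] 0.281
rail 0.63 [287.  67. 324.  66.]
rail 0.29 [276. 217. 196. 114.]
```

View pics/w1.png

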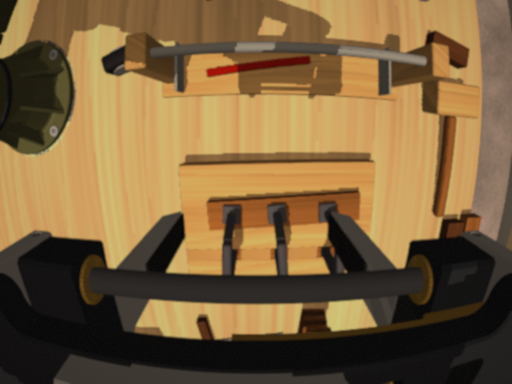

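Wrist view: bar from about (150,50) to (427,60), pencil under it, board spanning (180–375, 155–275), the three arms partly hidden by the gripper. I'll back off to −y to see the holdfasts clearly.

```bash
python3 -m jog '[[94,[-0.7,0.1,0],0],[94,[-0.7,0.1,0],0],[94,[-0.7,0.1,0],0],[94,[-0.7,0.1,0],0],[94,[-0.7,0.1,0],0],[94,[0,0,0],0],[94,[0,0,0],0]]'
cat > hf.py <<'E'
from h import *
import sys
s=read_state();print(s["clock"],np.round(s["eef_pos"],1),np.round(s["eef_rot"],4))
v=snap("wrist",sys.argv[1])
for d in regions_of("wrist","holdfast1")[:4]:
    p=ray(v,d["rect"][:2],110);print("hf",round(d["conf"],2),np.round(d["rect"]),*[np.round(x,3) for x in fit(v,d["pixels"],HF,[p[0],p[1]-40,0.05],0)])
for n,P,z in(("slat",SLAT,40),("board",BOARD,0)):
  for d in regions_of("wrist",n)[:1]:
    p=ray(v,d["rect"][:2],z+15);print(n,round(d["conf"],2),np.round(d["rect"]),*[np.round(x,3) for x in fit(v,d["pixels"],P,[p[0],p[1],0],z)])
E
python3 hf.py w2
python3 - <<'E'
from h import *
T=np.eye(4);T[:3,:3]=R.from_euler("xyz",[-3.14058,-.0005,1.56945]).as_matrix();T[:3,3]=[487,-143,323.1]
c=calibration("wrist");v=("wrist",c["mtx"],T@c["hand_eye"],None)
for p in[(152,51),(200,49),(255,47),(300,47),(350,50),(400,56),(426,60)]:print(np.round(ray(v,p,170)))
E
```

```text
clock: 4.65
eef_pos: [512.0, -317.5, 323.3]
eef_rot: [-3.141, -0.0, 1.57]
wrist_force: [0.5, -0.0, -0.2]
finger_gap: 94.0
finger_force: 0.0
4.65 [ 512.  -317.5  323.3] [-3.1411e+00 -4.0000e-04  1.5704e+00]
hf 0.93 [322. 135.  33.  78.] [ 6.13008e+02 -3.09715e+02  8.80000e-02] 0.846
hf 0.85 [210. 137.  22.  84.] [ 4.43656e+02 -3.14149e+02 -3.10000e-02] 0.87
hf 0.79 [262. 136.  22.  81.] [ 5.27686e+02 -3.12033e+02  8.90000e-02] 0.943
slat 0.79 [270. 106. 163.  43.] [ 5.34704e+02 -2.25480e+02  7.00000e-02] 0.672
[360.  13. 170.]
[421.  11. 170.]
[486.  11. 170.]
[540.  13. 170.]
[602.  13. 170.]
[672.  14. 170.]
[712.  14. 170.]
```

View pics/w2.png

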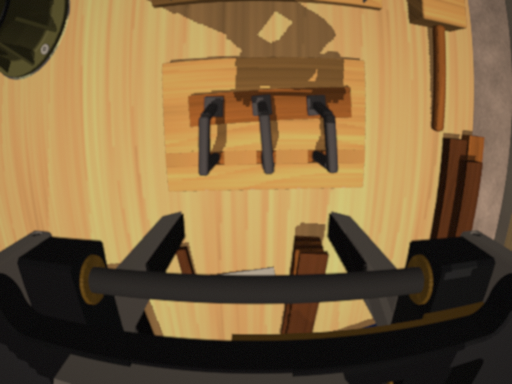

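All three arms are clear now: hf1 at (205,137), hf2 (265,135), hf3 (325,135); the fits are good. Moving over hf3.

```bash
python3 -m jog '[[60,[0.05,0.5,-0],-0.0],[60,[0.05,0.5,0],0],[60,[0.06,0.5,0],0],[60,[0.06,0.51,0],0],[60,[0,0,0.5],-0.028],[60,[0,0,0.8],0],[60,[0,0,0.8],0],[60,[0,0,0.7],0],[60,[0,0,0],0],[60,[0,0,0],0]]'
python3 hf.py w3; python3 -c "
import cell;print([n for n in dir(cell) if n[0]!='_'], getattr(cell,'grasp_offset',None))"
```

```text
clock: 5.85
eef_pos: [613.0, -306.2, 185.3]
eef_rot: [3.141, 0.001, 1.66]
wrist_force: [0.4, -0.0, 0.4]
finger_gap: 59.9
finger_force: 0.0
5.85 [ 613.  -306.2  185.3] [3.1408e+00 6.0000e-04 1.6595e+00]
hf 0.68 [169. 151.  46. 120.] [ 5.28640e+02 -3.12493e+02  9.60000e-02] 0.879
hf 0.68 [256. 156.  25. 127.] [ 6.13015e+02 -3.11075e+02  8.80000e-02] 0.943
hf 0.64 [ 98. 149.  60. 112.] [ 4.43366e+02 -3.14927e+02 -2.40000e-02] 0.862
hf 0.52 [202. 105. 220.  47.] [ 562.911 -240.628   -1.437] 0.277
slat 0.84 [202. 105. 218.  46.] [ 5.35202e+02 -2.24554e+02  6.30000e-02] 0.661
board 0.8 [202. 133. 269. 184.] [ 5.28421e+02 -2.53244e+02  3.70000e-02] 0.621
['Unreachable', 'calibration', 'camera', 'grasp_offset', 'read_state', 'regions_of', 'sign_off'] 18.8
```

View pics/w3.png

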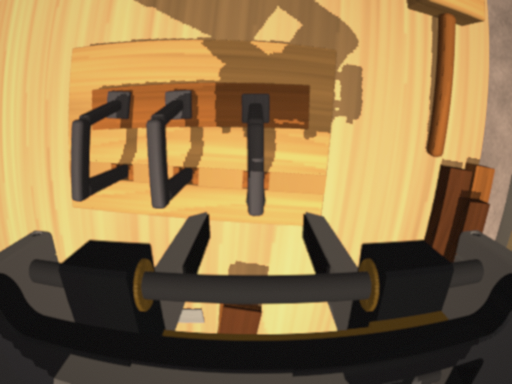

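hf3 sits centred between the fingers (beam along column 256, shank end at row ~210). Lower around it and push it to +x.

```bash
python3 -m jog '[[60,[0,0,0.42],0],[60,[0,0,0.42],0],[60,[0,0,0.42],0],[26,[0,0,0],0],[26,[0,0,0],0],[26,[0,0,0],0],[26,[0,0,0],0]]' 40
python3 -m jog '[[26,[0,0.06,0],0],[26,[0,0.06,0],0],[26,[0,0.06,0],0],[26,[0,0.06,0],0]]'
python3 -m jog '[[26,[0,0.05,0],0],[26,[0,0.05,0],0],[26,[0,0.05,0],0],[26,[0,0.05,0],0],[26,[0,0,0],0]]'
```

```text
clock: 6.75
eef_pos: [613.1, -306.8, 122.2]
eef_rot: [3.14, 0.001, 1.659]
wrist_force: [0.0, -1.2, 0.0]
finger_gap: 31.6
finger_force: 0.0
clock: 7.15
eef_pos: [624.2, -305.6, 121.0]
eef_rot: [-3.14, -0.0, 1.659]
wrist_force: [-7.3, 0.3, 3.7]
finger_gap: 26.0
finger_force: 3.7
clock: 7.65
eef_pos: [634.1, -304.6, 120.9]
eef_rot: [-3.14, -0.0, 1.659]
wrist_force: [-7.3, 0.9, 5.9]
finger_gap: 25.7
finger_force: 4.0
```

```bash
python3 -m jog '[[26,[0,-0.1,0],0],[26,[0,-0.1,0],0],[26,[0,-0.1,0],0],[26,[0,-0.1,0],0],[26,[0,-0.06,0],0],[26,[0,-0.06,0],0],[26,[0,-0.06,0],0],[26,[0,-0.06,0],0]]'
python3 -m jog '[[26,[0,-0.06,0],0],[26,[0,-0.06,0],0],[26,[0,-0.06,0],0],[26,[0,-0.06,0],0],[26,[0,0,0],0]]'
```

```text
clock: 8.45
eef_pos: [602.5, -307.5, 120.7]
eef_rot: [3.141, 0.0, 1.659]
wrist_force: [0.6, -0.6, 1.0]
finger_gap: 25.8
finger_force: 0.3
clock: 8.95
eef_pos: [591.2, -308.5, 121.1]
eef_rot: [3.139, 0.001, 1.659]
wrist_force: [5.2, 0.0, 1.6]
finger_gap: 26.3
finger_force: 2.7
```

```bash
python3 -m jog '[[26,[0,0.15,0],0],[26,[0,0.15,0],0],[30,[0,0.14,0],0],[30,[0.22,0,0],0],[30,[0.22,0,0],0],[0,[0,0,0],0],[0,[0,0,0],0],[0,[0,0,0],0],[0,[0,0,0],0]]' 50
python3 -m jog '[[0,[0,0,-0.06],0],[0,[0,0,-0.06],0],[0,[0,0,-0.06],0],[0,[0,0,-0.06],0],[0,[0,0,0],0]]'
```

```text
clock: 9.85
eef_pos: [610.5, -284.9, 120.8]
eef_rot: [3.142, 0.0, 1.659]
wrist_force: [-0.1, 0.4, 2.3]
finger_gap: 13.0
finger_force: 49.8
clock: 10.35
eef_pos: [610.7, -284.7, 133.2]
eef_rot: [3.141, 0.0, 1.659]
wrist_force: [0.5, 0.4, -3.9]
finger_gap: 13.4
finger_force: 49.7
```

Loose (only the weight is felt). Lift clear and approach the bar.

```bash
python3 -m jog '[[0,[0,0,-0.4],0],[0,[0,0,-0.55],0],[0,[0,0,-0.55],0],[0,[0,0,-0.55],0],[0,[0,0,-0.53],0],[0,[0,0,0],0.026],[0,[0.4,0.03,0],0],[0,[0.6,0.03,0],0],[0,[0.6,0.03,0],0],[0,[0.6,0.03,0],0],[0,[0.6,0.03,0],0],[0,[0.6,0.03,0],0],[0,[0.4,0,0],0],[0,[0,0,0],0],[0,[0,0,0],0]]'
python3 - <<'E'
from h import *
v=snap("wrist","w4");snap("scene","s4")
for n in("scene","wrist"):
  regions_of
a=cv2.imread("pics/w4.png")[:, :];b=cv2.imread("pics/s4.png")[90:290,130:380]
b=cv2.resize(b,(480,384),interpolation=2);cv2.imwrite("pics/c4.png",cv2.resize(np.hstack([a[:,90:410],b]),None,fx=1,fy=1))
E
```

```text
clock: 11.85
eef_pos: [618.3, -93.9, 261.4]
eef_rot: [-3.141, 0.0, 1.579]
wrist_force: [-0.8, -0.5, -3.5]
finger_gap: 13.4
finger_force: 49.7
```

View pics/c4.png

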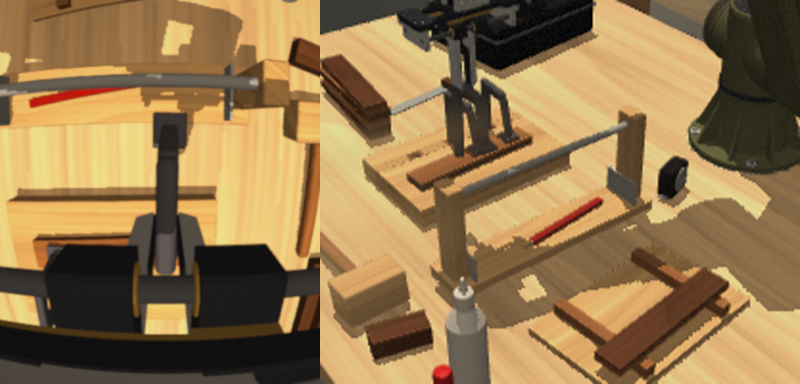

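Holdfast held upright, pad just short of the bar (bar at crop row ~80, rising to the right end at crop (258,83)); board undisturbed.

```bash
python3 - <<'E'
from h import *
T=np.eye(4);T[:3,:3]=R.from_euler("xyz",[-3.141,0,1.579]).as_matrix();T[:3,3]=[618.3,-93.9,261.4]
c=calibration("wrist");v=("wrist",c["mtx"],T@c["hand_eye"],None)
for p in[(140,89),(190,82),(250,79),(310,80),(348,83)]:print(np.round(ray(v,p,170)))
E
```

```text
[499.   7. 170.]
[553.  11. 170.]
[612.  13. 170.]
[671.  14. 170.]
[710.  13. 170.]
```

```bash
python3 -m jog '[[0,[0.35,0,0],0],[0,[0.45,0,0],0],[0,[0.45,0,0],0],[0,[0.45,0,0],0],[0,[0.36,0,0],0],[0,[0,0,0],0],[0,[0,0,0.4],0],[0,[0,0,0.4],0],[0,[0,0,0.4],0],[0,[0,0,0.3],0],[0,[0,0,0.2],0],[0,[0,0,0.06],0],[0,[0,0,0],0]]'
python3 -m jog '[[0,[0,0,0.04],0],[0,[0,0,0.04],0],[0,[0,0,0.03],0],[0,[0,0,0],0]]'
```

```text
clock: 13.25
eef_pos: [617.9, 8.2, 173.8]
eef_rot: [3.142, 0.0, 1.577]
wrist_force: [-0.3, -0.5, -3.3]
finger_gap: 13.3
finger_force: 49.7
clock: 13.65
eef_pos: [618.0, 8.4, 168.9]
eef_rot: [3.14, 0.0, 1.577]
wrist_force: [-1.4, 0.2, 2.4]
finger_gap: 13.1
finger_force: 49.8
```

```bash
python3 -m jog '[[40,[0,0,0],0],[40,[0,0,0],0],[40,[0,0,0],0],[40,[0,0,-0.2],0],[40,[0,0,-0.4],0],[40,[0,0,-0.5],0],[40,[0,0,-0.2],0],[60,[-0.63,-0.18,0],0],[60,[-0.63,-0.18,0],0],[60,[-0.63,-0.18,0],0],[60,[-0.63,-0.18,0],0],[60,[-0.63,-0.18,0],0],[60,[-0.63,-0.18,0],0],[60,[-0.63,-0.18,0],0],[60,[-0.63,-0.18,0],0],[60,[-0.63,-0.18,0],0],[60,[-0.66,-0.18,0],-0.026],[60,[0,0,0.5],0],[60,[0,0,0.2],0],[60,[0,0,0],0]]'
python3 hf.py w5
python3 - <<'E'
from h import *
v=snap("scene","s5");cv2.imwrite("pics/c5.png",cv2.resize(cv2.imread("pics/s5.png")[90:290,130:380],None,fx=2.5,fy=2.5,interpolation=2))
E
```

```text
clock: 15.65
eef_pos: [529.3, -307.9, 196.6]
eef_rot: [-3.139, -0.002, 1.659]
wrist_force: [-0.2, 0.7, -0.0]
finger_gap: 59.8
finger_force: 0.0
15.65 [ 529.3 -307.9  196.6] [-3.1392e+00 -2.0000e-03  1.6588e+00]
hf 0.68 [252. 153.  26. 118.] [ 5.27844e+02 -3.12727e+02  9.20000e-02] 0.954
hf 0.61 [179. 149.  51. 114.] [ 4.44148e+02 -3.14409e+02 -1.70000e-02] 0.873
slat 0.96 [268. 111. 222.  54.] [ 5.34842e+02 -2.25264e+02  6.00000e-02] 0.759
board 0.58 [258. 135. 271. 182.] [ 5.26207e+02 -2.54805e+02  2.60000e-02] 0.675
```

View pics/c5.png

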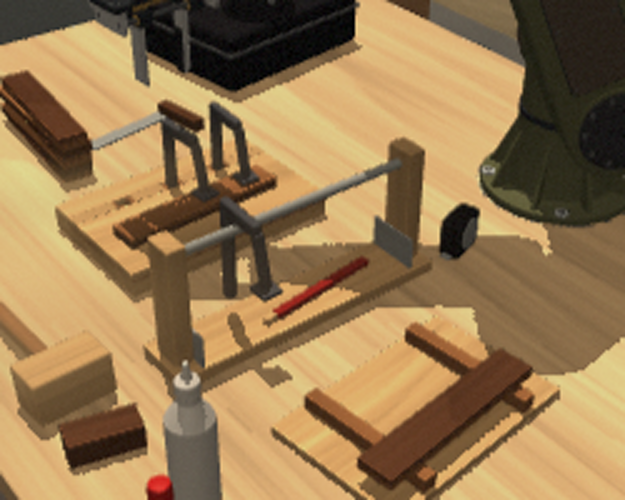

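hf3 hangs on the bar at crop (240,230). Now hf2, same procedure.

```bash
python3 -m jog '[[60,[0,-0.03,0.5],0],[60,[0,0,0.5],0],[60,[0,0,0.49],0],[26,[0,0,0],0],[26,[0,0,0],0],[26,[0,0,0],0],[26,[0,0,0],0],[26,[0,0.06,0],0],[26,[0,0.06,0],0],[26,[0,0.06,0],0],[26,[0,0.06,0],0]]' 40
python3 -m jog '[[26,[0,0.05,0],0],[26,[0,0.05,0],0],[26,[0,0.05,0],0],[26,[0,0.05,0],0],[26,[0,0,0],0]]'
python3 -m jog '[[26,[0,-0.1,0],0],[26,[0,-0.1,0],0],[26,[0,-0.1,0],0],[26,[0,-0.1,0],0],[26,[0,-0.06,0],0],[26,[0,-0.06,0],0],[26,[0,-0.06,0],0],[26,[0,-0.06,0],0],[26,[0,-0.05,0],0],[26,[0,-0.05,0],0],[26,[0,-0.05,0],0],[26,[0,-0.06,0],0],[26,[0,0,0],0]]'
```

```text
clock: 17.0
eef_pos: [539.9, -307.7, 123.8]
eef_rot: [-3.14, -0.0, 1.659]
wrist_force: [-7.7, 1.8, 4.5]
finger_gap: 25.9
finger_force: 3.5
clock: 17.5
eef_pos: [550.1, -306.8, 124.1]
eef_rot: [-3.14, -0.0, 1.659]
wrist_force: [-7.5, 1.9, 6.6]
finger_gap: 26.0
finger_force: 3.5
clock: 18.8
eef_pos: [508.4, -310.7, 124.0]
eef_rot: [3.14, 0.001, 1.659]
wrist_force: [7.1, -1.4, -0.6]
finger_gap: 26.1
finger_force: 3.3
```

```bash
python3 -m jog '[[26,[0,-0.05,0],0],[26,[0,0.15,0],0],[26,[0,0.15,0],0],[30,[0,0.13,0],0],[30,[0.22,0,0.03],0],[30,[0.22,0,0.03],0],[0,[0,0,0],0],[0,[0,0,0],0],[0,[0,0,0],0],[0,[0,0,0],0]]' 50
python3 -m jog '[[0,[0,0,-0.06],0],[0,[0,0,-0.06],0],[0,[0,0,-0.06],0],[0,[0,0,-0.06],0],[0,[0,0,0],0]]'
```

```text
clock: 19.8
eef_pos: [524.7, -287.2, 120.8]
eef_rot: [-3.142, 0.0, 1.659]
wrist_force: [-0.5, 0.6, 0.3]
finger_gap: 13.3
finger_force: 49.7
clock: 20.3
eef_pos: [524.9, -287.1, 133.1]
eef_rot: [3.141, 0.0, 1.659]
wrist_force: [-1.1, 0.2, -4.8]
finger_gap: 13.2
finger_force: 49.6
```

```bash
python3 -m jog '[[0,[0,0,-0.4],0],[0,[0,0,-0.55],0],[0,[0,0,-0.55],0],[0,[0,0,-0.55],0],[0,[0,0,-0.53],0],[0,[0,0,0],0.026],[0,[0.4,0.04,0],0],[0,[0.6,0.05,0],0],[0,[0.6,0.05,0],0],[0,[0.6,0.05,0],0],[0,[0.6,0.05,0],0],[0,[0.6,0.05,0],0],[0,[0.6,0,0],0],[0,[0.6,0,0],0],[0,[0.6,0,0],0],[0,[0.45,0,0],0],[0,[0.25,0,0],0],[0,[0.6,0,0],0],[0,[0,0,0],0],[0,[0,0,0],0]]'
```

```text
clock: 22.3
eef_pos: [537.4, 37.7, 261.7]
eef_rot: [3.141, 0.0, 1.578]
wrist_force: [-0.4, -0.8, -4.9]
finger_gap: 13.0
finger_force: 49.9
```

I overshot by ~29 mm; the shank may have met the bar. Look.

```bash
python3 - <<'E'
from h import *
snap("scene","s6");snap("wrist","w6")
a=cv2.resize(cv2.imread("pics/s6.png")[90:260,180:360],None,fx=2.2,fy=2.2,interpolation=2)
b=cv2.imread("pics/w6.png")[:374,80:430]
cv2.imwrite("pics/c6.png",np.hstack([a,b]))
E
```

```text
(no output)
```

View pics/c6.png

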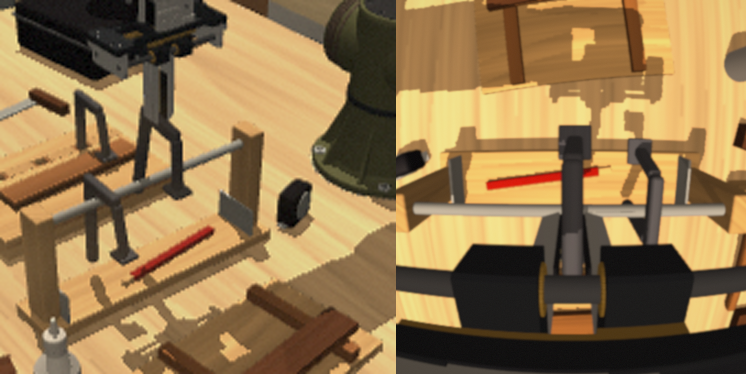

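The bar swung the shank back a little in the grip (tilt ~0.15 rad); the opening still straddles the bar. Back up 29 mm, lower, and let it hang.

```bash
python3 -m jog '[[0,[-0.2,0,0],0],[0,[-0.2,0,0],0],[0,[-0.17,0,0],0],[0,[0,0,0.4],0],[0,[0,0,0.4],0],[0,[0,0,0.4],0],[0,[0,0,0.3],0],[0,[0,0,0.2],0],[0,[0,0,0.06],0],[0,[0,0,0],0]]'
python3 -m jog '[[0,[0,0,0.04],0],[0,[0,0,0.04],0],[0,[0,0,0.03],0],[0,[0,0,0],0]]'
```

```text
clock: 23.4
eef_pos: [537.6, 9.3, 173.8]
eef_rot: [3.142, 0.0, 1.577]
wrist_force: [-1.1, -0.1, -4.3]
finger_gap: 13.3
finger_force: 49.9
clock: 23.8
eef_pos: [537.9, 9.5, 169.6]
eef_rot: [3.14, 0.0, 1.577]
wrist_force: [-2.0, -1.4, 5.9]
finger_gap: 13.0
finger_force: 49.9
```

```bash
python3 -m jog '[[40,[0,0,0],0],[40,[0,0,0],0],[40,[0,0,0],0],[40,[0,0,-0.2],0],[40,[0,0,-0.4],0],[40,[0,0,-0.5],0],[40,[0,0,-0.2],0],[60,[-0.64,-0.19,0],0],[60,[-0.64,-0.19,0],0],[60,[-0.64,-0.19,0],0],[60,[-0.64,-0.19,0],0],[60,[-0.64,-0.19,0],0],[60,[-0.64,-0.19,0],0],[60,[-0.64,-0.19,0],0],[60,[-0.64,-0.19,0],0],[60,[-0.64,-0.19,0],0],[60,[-0.64,-0.19,0],0.008],[60,[0,0,0.5],0],[60,[0,0,0.2],0],[60,[0,0,0],0]]'
python3 hf.py w7
python3 - <<'E'
from h import *
v=snap("scene","s7")
cv2.imwrite("pics/c7.png",cv2.resize(v[3][90:260,130:380,::-1],None,fx=2.5,fy=2.5,interpolation=2))
E
```

```text
clock: 25.8
eef_pos: [444.1, -310.3, 196.8]
eef_rot: [-3.139, -0.002, 1.552]
wrist_force: [0.3, 1.0, 0.0]
finger_gap: 60.1
finger_force: 0.0
25.8 [ 444.1 -310.3  196.8] [-3.1393e+00 -1.9000e-03  1.5524e+00]
hf 0.61 [258. 157.  26. 122.] [ 4.43009e+02 -3.14310e+02 -4.30000e-02] 0.953
slat 0.74 [307. 119. 216.  53.] [ 5.12133e+02 -2.38509e+02  7.20000e-02] 0.858
board 0.8 [310. 131. 256. 177.] [ 5.26836e+02 -2.54740e+02  1.20000e-02] 0.711
```

View pics/c7.png

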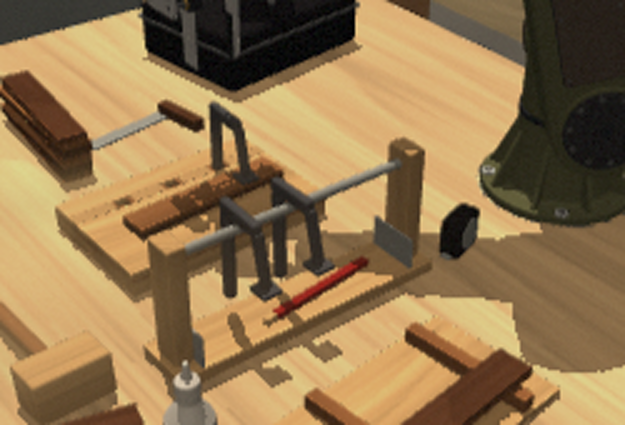

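Both hang well; the slat has been knocked (now about (512,−239)). Now hf1.

```bash
python3 -m jog '[[60,[0,-0.02,0.5],0.0076],[60,[0,0,0.5],0],[60,[0,0,0.52],0],[26,[0,0,0],0],[26,[0,0,0],0],[26,[0,0,0],0],[26,[0,0,0],0],[26,[0,0.06,0],0],[26,[0,0.06,0],0],[26,[0,0.06,0],0],[26,[0,0.06,0],0]]' 40
python3 -m jog '[[26,[0,0.05,0],0],[26,[0,0.05,0],0],[26,[0,0.05,0],0],[26,[0,0.05,0],0],[26,[0,0,0],0]]'
python3 -m jog '[[26,[0,-0.1,0],0],[26,[0,-0.1,0],0],[26,[0,-0.1,0],0],[26,[0,-0.1,0],0],[26,[0,-0.06,0],0],[26,[0,-0.06,0],0],[26,[0,-0.06,0],0],[26,[0,-0.06,0],0],[26,[0,-0.06,0],0],[26,[0,-0.06,0],0],[26,[0,-0.06,0],0],[26,[0,-0.06,0],0],[26,[0,0,0],0]]'
```

```text
clock: 27.15
eef_pos: [455.2, -311.5, 122.3]
eef_rot: [-3.14, -0.0, 1.528]
wrist_force: [-7.8, 0.7, 2.8]
finger_gap: 25.8
finger_force: 3.8
clock: 27.65
eef_pos: [465.2, -311.9, 122.3]
eef_rot: [-3.14, -0.0, 1.528]
wrist_force: [-6.8, 1.3, 6.3]
finger_gap: 26.1
finger_force: 3.8
clock: 28.95
eef_pos: [422.1, -310.3, 122.5]
eef_rot: [3.139, 0.001, 1.528]
wrist_force: [6.7, -2.1, -1.5]
finger_gap: 26.2
finger_force: 3.5
```

```bash
python3 -m jog '[[26,[0,0,0],0],[26,[0,0.15,0],0],[26,[0,0.15,0],0],[30,[0,0.12,0],0],[30,[0.22,0,0.02],0],[30,[0.22,0,0.02],0],[0,[0,0,0],0],[0,[0,0,0],0],[0,[0,0,0],0],[0,[0,0,0],0]]' 50
python3 -m jog '[[0,[0,0,-0.06],0],[0,[0,0,-0.06],0],[0,[0,0,-0.06],0],[0,[0,0,-0.06],0],[0,[0,0,0],0]]'
```

```text
clock: 29.95
eef_pos: [443.3, -289.1, 120.2]
eef_rot: [-3.142, 0.0, 1.528]
wrist_force: [-0.6, 0.8, 0.8]
finger_gap: 13.2
finger_force: 49.7
clock: 30.45
eef_pos: [443.5, -289.1, 132.6]
eef_rot: [3.141, 0.0, 1.528]
wrist_force: [-0.5, -0.4, -4.4]
finger_gap: 13.3
finger_force: 49.7
```

```bash
python3 -m jog '[[0,[0,0,-0.4],0],[0,[0,0,-0.55],0],[0,[0,0,-0.55],0],[0,[0,0,-0.55],0],[0,[0,0,-0.53],0],[0,[0,0,0],-0.016],[0,[0.5,0.03,0],0],[0,[0.6,0.03,0],0],[0,[0.6,0.03,0],0],[0,[0.6,0.03,0],0],[0,[0.6,0.03,0],0],[0,[0.6,0.03,0],0],[0,[0.6,0.03,0],0],[0,[0.6,0.03,0],0],[0,[0.6,0.03,0],0],[0,[0.6,0.03,0],0],[0,[0,0,0],0],[0,[0,0,0],0]]'
python3 -m jog '[[0,[0,0,0.4],0],[0,[0,0,0.4],0],[0,[0,0,0.4],0],[0,[0,0,0.3],0],[0,[0,0,0.2],0],[0,[0,0,0.06],0],[0,[0,0,0],0]]'
python3 -m jog '[[0,[0,0,0.04],0],[0,[0,0,0.04],0],[0,[0,0,0.02],0],[0,[0,0,0],0]]'
```

```text
clock: 32.25
eef_pos: [456.2, 6.4, 261.1]
eef_rot: [3.142, 0.0, 1.58]
wrist_force: [0.0, -0.2, -4.7]
finger_gap: 13.2
finger_force: 49.7
clock: 32.95
eef_pos: [456.3, 5.8, 173.3]
eef_rot: [-3.142, 0.0, 1.578]
wrist_force: [-0.2, 0.7, -4.0]
finger_gap: 13.3
finger_force: 49.7
clock: 33.35
eef_pos: [456.4, 6.1, 168.5]
eef_rot: [3.141, 0.0, 1.579]
wrist_force: [-0.2, -0.8, -1.3]
finger_gap: 13.3
finger_force: 49.7
```

```bash
python3 -m jog '[[0,[0,0,0.03],0],[40,[0,0,0],0],[40,[0,0,0],0],[40,[0,0,0],0],[40,[0,0,-0.2],0],[40,[0,0,-0.4],0],[40,[0,0,-0.5],0],[40,[0,0,-0.4],0],[40,[0,0,-0.3],0],[90,[-0.6,-0.06,0],0],[90,[-0.6,-0.06,0],0],[90,[-0.6,-0.06,0],0],[90,[-0.6,-0.06,0],0],[90,[-0.6,-0.06,0],0],[90,[-0.6,-0.06,0],0],[90,[-0.6,-0.06,0],0],[90,[-0.6,-0.06,0],0],[90,[0,0,0],0]]'
python3 -m jog '[[90,[0,0,0],0.0475],[90,[0,0,0],0.0475],[90,[0,0,0],0.0475],[90,[0,0,0],0.0475],[90,[0,0,0],0.0475],[90,[0,0,0],0.0475],[90,[0,0,0],0.0475],[90,[0,0,0],0.0475],[90,[0,0,0],0.0475],[90,[0,0,0],0.0475],[90,[0,0,0],0]]'
python3 hf.py w8
python3 - <<'E'
from h import *
v=snap("scene","s8")
a=cv2.resize(v[3][90:260,130:330,::-1],None,fx=2,fy=2,interpolation=2)
b=cv2.imread("pics/w8.png")[:340,56:456]
cv2.imwrite("pics/c8.png",np.hstack([a,b]))
E
```

```text
clock: 35.15
eef_pos: [433.5, -236.5, 257.0]
eef_rot: [-3.141, 0.0, 1.576]
wrist_force: [-0.8, -0.1, 0.4]
finger_gap: 90.0
finger_force: 0.0
clock: 36.25
eef_pos: [434.2, -233.5, 257.2]
eef_rot: [3.141, -0.0, 0.084]
wrist_force: [-0.5, 1.1, -0.1]
finger_gap: 90.0
finger_force: 0.0
36.25 [ 434.2 -233.5  257.2] [ 3.1414e+00 -4.0000e-04  8.4000e-02]
hf 0.81 [ 65.  85. 108.  28.] [ 5.40778e+02 -3.69700e+00 -1.18000e-01] 0.651
hf 0.77 [74. 20. 99. 40.] [6.39729e+02 2.52790e+01 3.00000e-02] 0.673
hf 0.73 [ 66. 147. 108.  30.] [ 4.48774e+02  2.41370e+01 -1.60000e-02] 0.718
slat 0.98 [267. 112.  41. 184.] [ 5.12583e+02 -2.40883e+02  6.00000e-02] 0.969
board 0.69 [279. 111. 161. 221.] [ 5.26867e+02 -2.58705e+02  2.00000e-02] 0.761
```

View pics/c8.png

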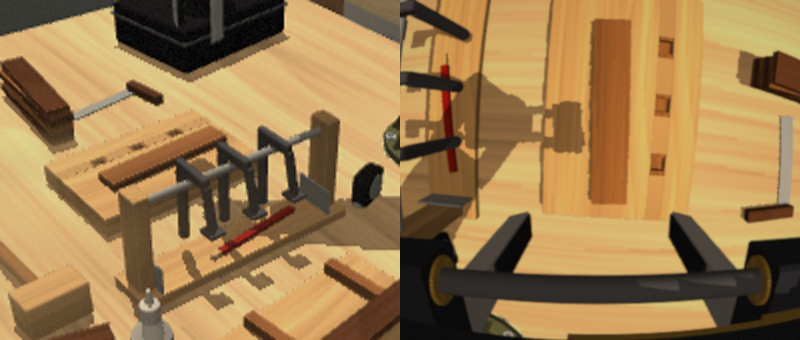

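All three hang; slat free at crop (610,110) in the wrist view. Go grasp it.

```bash
python3 -m jog '[[80,[0.5,0.1,0],0.0076],[80,[0.53,0.09,0],0],[80,[0.52,0.09,0],0],[80,[0,0,0.6],0],[80,[0,0,0.8],0],[80,[0,0,0.8],0],[80,[0,0,0.8],0],[80,[0,0,0.6],0],[80,[0,0,0.4],0],[80,[0,0,0.2],0],[80,[0,0,0],0]]'
python3 -m jog '[[80,[0,0,0.06],0],[80,[0,0,0],0],[0,[0,0,0],0],[0,[0,0,0],0],[0,[0,0,0],0],[0,[0,0,0],0],[0,[0,0,0],0],[0,[0,0,0],0]]' 25
```

```text
clock: 37.6
eef_pos: [512.0, -242.4, 45.8]
eef_rot: [-3.141, 0.001, 0.063]
wrist_force: [0.9, -0.1, 0.4]
finger_gap: 80.1
finger_force: 0.0
clock: 38.4
eef_pos: [512.4, -242.6, 43.7]
eef_rot: [3.142, -0.0, 0.062]
wrist_force: [0.1, 0.3, 0.3]
finger_gap: 35.2
finger_force: 0.0
```

```bash
python3 - <<'E'
from h import *
print(read_state()["finger_gap"])
v=snap("scene","s9");w=snap("wrist","w9")
a=cv2.resize(v[3][90:260,130:330,::-1],None,fx=2,fy=2,interpolation=2)
cv2.imwrite("pics/c9.png",np.hstack([a,w[3][:340,56:456,::-1]]))
E
```

```text
35.16626034568458
```

View pics/c9.png

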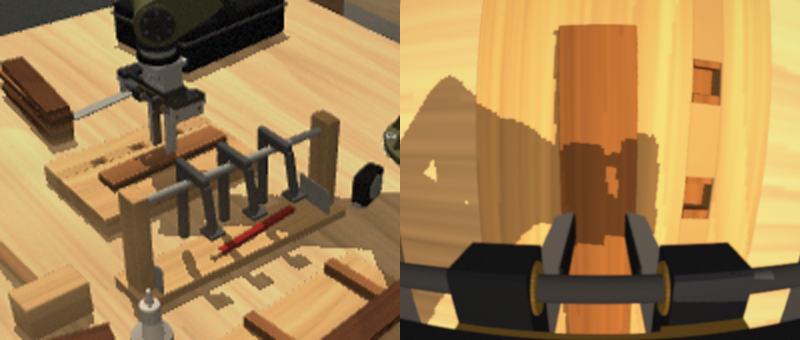

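```bash
python3 - <<'E'
from h import *
v=snap("wrist")
for d in regions_of("wrist","slat")[:1]:
    print(np.round(d["rect"]),fit(v,d["pixels"],SLAT,[512,-241,.06],40))
s=read_state();T=R.from_euler("xyz",s["eef_rot"]).as_matrix()
for g in(17.6,25):
  for z in(-30,-20,-10,0,8):print(g,z,np.round(proj(v,np.array([[8,-g,z],[8,g,z]])@T.T+s["eef_pos"])).tolist())
E
```

```text
[254. 179.  80. 309.] (array([ 5.12394854e+02, -2.41174614e+02,  6.83786617e-02]), np.float64(0.7731114604986863))
17.6 -30 [[228.0, 218.0], [286.0, 218.0]]
17.6 -20 [[229.0, 213.0], [284.0, 213.0]]
17.6 -10 [[231.0, 208.0], [283.0, 208.0]]
17.6 0 [[232.0, 204.0], [282.0, 204.0]]
17.6 8 [[233.0, 201.0], [281.0, 201.0]]
25 -30 [[216.0, 218.0], [297.0, 218.0]]
25 -20 [[218.0, 213.0], [295.0, 213.0]]
25 -10 [[220.0, 208.0], [294.0, 208.0]]
25 0 [[222.0, 204.0], [292.0, 204.0]]
25 8 [[223.0, 201.0], [291.0, 201.0]]
```

Fingertips are visibly above the slat (spread fingers sit ~20 mm short of the nominal TCP). Reopen and lower by feel.

```bash
python3 -m jog '[[68,[0,0,-0.1],0],[68,[0,0,0],0],[68,[0,0,0],0],[68,[0,0,0],0],[68,[0,0,0],0],[68,[0,0,0.1],0],[68,[0,0,0.1],0],[68,[0,0,0],0]]'
python3 -m jog '[[68,[0,0,0.06],0],[68,[0,0,0.04],0],[68,[0,0,0],0]]'
```

```text
clock: 39.4
eef_pos: [511.9, -242.3, 37.6]
eef_rot: [-3.141, 0.001, 0.062]
wrist_force: [0.2, -0.3, -0.1]
finger_gap: 68.0
finger_force: 0.0
clock: 39.7
eef_pos: [512.2, -242.5, 33.3]
eef_rot: [-3.141, 0.0, 0.062]
wrist_force: [0.8, 0.6, 0.0]
finger_gap: 68.0
finger_force: 0.0
```

```bash
python3 -m jog '[[68,[0,0,0.05],0],[68,[0,0,0.05],0],[68,[0,0,0],0]]';python3 -m jog '[[68,[0,0,0.04],0],[68,[0,0,0],0]]'
python3 - <<'E'
from h import *
w=snap("wrist","w10");cv2.imwrite("pics/c10.png",cv2.resize(w[3][150:310,150:360,::-1],None,fx=3,fy=3,interpolation=2))
E
```

```text
clock: 40.0
eef_pos: [512.1, -242.5, 28.3]
eef_rot: [-3.141, 0.0, 0.062]
wrist_force: [-0.4, 1.0, -0.0]
finger_gap: 68.2
finger_force: 0.0
clock: 40.2
eef_pos: [512.3, -242.5, 26.4]
eef_rot: [-3.141, 0.0, 0.062]
wrist_force: [0.4, 0.3, -0.1]
finger_gap: 67.7
finger_force: 0.0
```

View pics/c10.png

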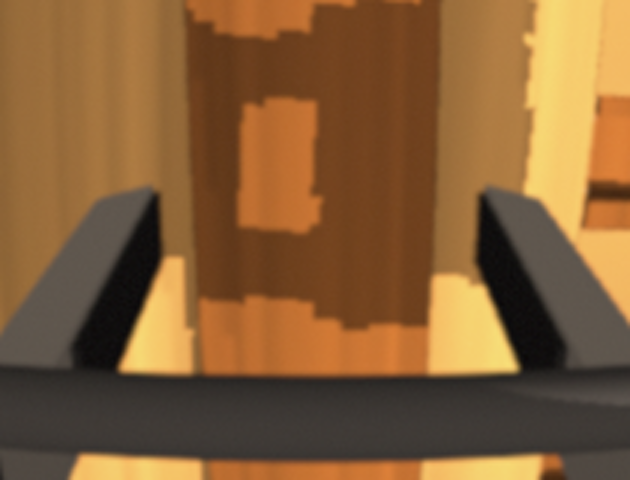

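Fingers now straddle the slat (left inner edge crop col 160, right 478; slat 190–435). Close.

```bash
python3 -m jog '[[68,[0,0,0.04],0],[48,[0,0,0],0],[48,[0,0,0],0],[48,[0,0,0],0],[48,[0,0,0],0]]' 25; python3 -m jog '[[30,[0,0,0],0],[30,[0,0,0],0],[30,[0,0,0],0]]'
```

```text
clock: 40.75
eef_pos: [512.3, -242.5, 24.7]
eef_rot: [-3.142, 0.0, 0.062]
wrist_force: [-0.3, -0.1, 0.8]
finger_gap: 50.0
finger_force: 25.0
clock: 41.05
eef_pos: [512.3, -242.6, 24.7]
eef_rot: [3.142, -0.0, 0.062]
wrist_force: [0.0, 2.0, -0.5]
finger_gap: 49.9
finger_force: 25.0
```

```bash
python3 -m jog '[[30,[0,0,-0.1],0],[30,[0,0,-0.3],0],[30,[0,0,-0.6],0],[30,[0,0,-0.6],0],[30,[0,0,-0.7],0],[30,[0,0,-0.7],0],[30,[0,0,-0.7],0],[30,[0,0,-0.6],0],[30,[0,0,-0.4],0],[30,[0,-0.3,0],0],[30,[0,-0.6,0],0],[30,[0,-0.6,0],0],[30,[0,-0.6,0],0],[30,[0,-0.6,0],0],[30,[0,-0.6,0],0],[30,[0,-0.6,0],0],[30,[0,-0.5,0],0],[30,[0,0,0],0],[30,[0,0,0],0]]'
python3 - <<'E'
from h import *
RACK=[box(-150,150,-100,100,0,12),box(-100,-80,-95,95,12,32),box(80,100,-95,95,12,32)]
DONE=SLAT
for n in("wrist","top","scene"):
    v=snap(n,n+"11")
    for q,P,z,q0 in(("bed",RACK,0,[525,250,.08]),("done_slat",SLAT,32,[520,310,.08])):
        for d in regions_of(n,q)[:3]:
            r=fit(v,d["pixels"],P,q0,z);print(n,q,round(d["conf"],2),np.round(d["rect"]),np.round(r[0],3),round(r[1],2))
w=cv2.imread("pics/wrist11.png");t=cv2.imread("pics/top11.png")[110:240,150:300]
cv2.imwrite("pics/c11.png",np.hstack([w[:,:340],cv2.resize(t,(443,384),interpolation=2)]))
E
```

```text
clock: 42.95
eef_pos: [498.1, -22.5, 259.3]
eef_rot: [3.142, 0.001, 0.064]
wrist_force: [-0.3, -1.2, -0.9]
finger_gap: 49.9
finger_force: 25.0
wrist bed 0.59 [100. 126. 105. 182.] [5.35660e+02 2.65533e+02 1.24000e-01] 0.77
wrist done_slat 0.91 [ 58. 133.  44. 157.] [5.36739e+02 3.21730e+02 1.33000e-01] 0.93
top bed 0.58 [200. 176.  55.  77.] [5.37728e+02 2.63073e+02 1.17000e-01] 0.72
top done_slat 0.89 [185. 172.  18.  69.] [5.41655e+02 3.15343e+02 1.50000e-01] 0.95
scene bed 0.69 [295. 260. 121.  82.] [5.36976e+02 2.61022e+02 1.22000e-01] 0.71
scene done_slat 0.73 [405. 266.  22.  41.] [5.2e+02 3.1e+02 8.0e-02] 0.0
scene done_slat 0.69 [308. 259.  67.  53.] [5.39028e+02 3.13194e+02 1.53000e-01] 0.95
scene done_slat 0.39 [205. 180. 106.  61.] [5.2e+02 3.1e+02 8.0e-02] 0.0
```

View pics/c11.png

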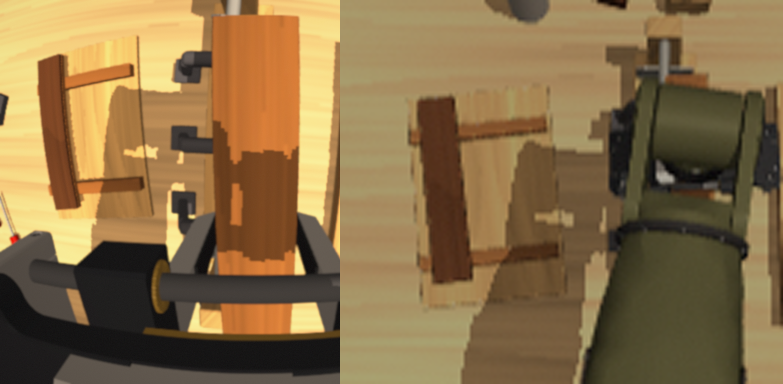

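Rack in the wrist view: bearer front ends at (133,70) and (142,184), done slat on the far half; slat held level. Check bed from the bearer ends.

```bash
python3 - <<'E'
from h import *
v=snap("wrist");
a=ray(v,(133,70),32);b=ray(v,(142,184),32);print(a,b,np.linalg.norm(a-b))
d=(a-b)[:2];d/=np.linalg.norm(d);y=np.array([-d[1],d[0]]);bed=(a+b)[:2]/2+50*y;print(bed,np.arctan2(d[1],d[0]))
for d in regions_of("wrist","slat")[:1]:print(fit(v,d["pixels"],SLAT,[498,-22,.06],275))
E
```

```text
[634.18058862 171.45852851  32.        ] [458.21338993 152.5391916   32.        ] 176.98134456371835
[540.85198047 211.71234797] 0.10710483332117293
(array([ 4.98952744e+02, -2.20467781e+01,  6.19360919e-02]), np.float64(0.7760453206117581))
```

```bash
python3 -m jog '[[30,[0.13,-0.35,0],0],[30,[0.13,-0.54,0],0],[30,[0.13,-0.54,0],0],[30,[0.13,-0.54,0],0],[30,[0.13,-0.54,0],0],[30,[0.13,-0.54,0],0],[30,[0.13,-0.54,0],0],[30,[0.13,-0.54,0],0],[30,[0.13,-0.54,0],0],[30,[0,0,0],-0.0165],[30,[0,0,0.4],0],[30,[0,0,0.6],0],[30,[0,0,0.6],0],[30,[0,0,0.6],0],[30,[0,0,0.5],0],[30,[0,0,0.5],0],[30,[0,0,0.4],0],[30,[0,0,0],0]]'
python3 - <<'E'
from h import *
s=read_state();print(s["eef_pos"],s["eef_rot"])
w=snap("wrist","w12");t=snap("top","t12");c=snap("scene","s12")
b=cv2.resize(c[3][170:330,230:380,::-1],(360,384),interpolation=2)
cv2.imwrite("pics/c12.png",np.hstack([w[3][:,60:460,::-1],b]))
E
```

```text
clock: 45.3
eef_pos: [541.1, 213.2, 77.0]
eef_rot: [3.141, 0.005, 0.114]
wrist_force: [0.2, -0.1, -1.6]
finger_gap: 49.9
finger_force: 25.0
[541.1381461  213.18884191  76.97896032] [3.14062125 0.00464904 0.11408876]
```

View pics/c12.png

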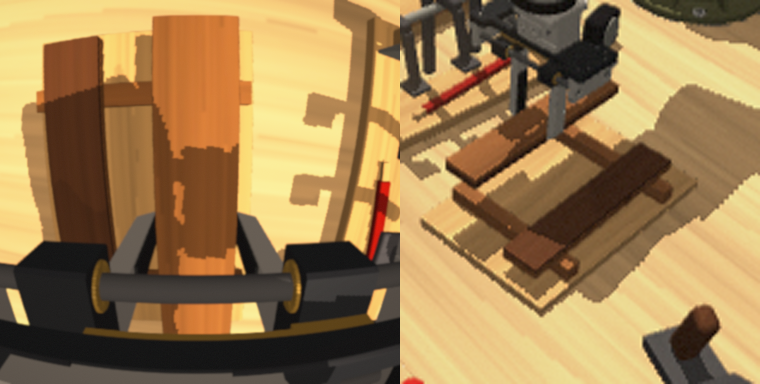

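Slat hovers over the empty half, parallel to the done slat, bearer ends showing on both sides. Lower.

```bash
python3 -m jog '[[30,[0,0,0.35],0],[30,[0,0,0.35],0],[30,[0,0,0.25],0],[30,[0,0,0.15],0],[30,[0,0,0.04],0],[30,[0,0,0],0]]';python3 -m jog '[[30,[0,0,0.03],0],[30,[0,0,0.03],0],[30,[0,0,0],0]]'
```

```text
clock: 46.05
eef_pos: [542.8, 213.8, 23.1]
eef_rot: [-3.142, -0.001, 0.114]
wrist_force: [-0.3, -0.5, -1.6]
finger_gap: 49.8
finger_force: 25.0
clock: 46.35
eef_pos: [542.5, 213.7, 19.7]
eef_rot: [-3.142, -0.0, 0.114]
wrist_force: [-0.2, 0.2, -1.4]
finger_gap: 49.6
finger_force: 25.0
```

```bash
python3 -m jog '[[30,[0,0,0.03],0],[30,[0,0,0.02],0],[30,[0,0,0],0]]';python3 -m jog '[[30,[0,0,0.02],0],[30,[0,0,0],0]]'
```

```text
clock: 46.65
eef_pos: [542.4, 213.7, 17.0]
eef_rot: [3.142, 0.0, 0.114]
wrist_force: [-0.5, -0.1, -1.0]
finger_gap: 49.6
finger_force: 25.0
clock: 46.85
eef_pos: [542.6, 213.7, 16.7]
eef_rot: [-3.142, -0.0, 0.114]
wrist_force: [-2.4, -0.8, 4.5]
finger_gap: 49.7
finger_force: 25.0
```

Contact. Release gently, raise straight up, and check.

```bash
python3 -m jog '[[62,[0,0,0],0],[62,[0,0,0],0],[62,[0,0,0],0],[62,[0,0,-0.1],0],[62,[0,0,-0.4],0],[62,[0,0,-0.7],0],[62,[0,0,-0.8],0],[62,[0,0,-0.8],0],[62,[0,0,-0.8],0],[62,[-0.5,0,-0.4],0],[62,[-0.5,0,0],0],[62,[0,0,0],0],[62,[0,0,0],0]]'
python3 - <<'E'
from h import *
for n in("wrist","top","scene"):
    v=snap(n,n+"13")
    for q,q0 in(("slat",[542,214,.11]),("done_slat",[540,315,.13])):
        for d in regions_of(n,q)[:2]:
            r=fit(v,d["pixels"],SLAT,q0,32);print(n,q,round(d["conf"],2),np.round(d["rect"]),np.round(r[0],3),round(r[1],2))
s=cv2.imread("pics/scene13.png")[90:320,130:380]
cv2.imwrite("pics/c13.png",cv2.resize(s,None,fx=2.5,fy=2.5,interpolation=2))
E
```

```text
clock: 48.15
eef_pos: [492.9, 208.0, 216.7]
eef_rot: [-3.141, -0.001, 0.114]
wrist_force: [0.2, -0.4, -0.5]
finger_gap: 62.1
finger_force: 0.0
wrist slat 0.58 [256. 131.  46. 202.] [5.43122e+02 2.14691e+02 1.13000e-01] 0.98
wrist done_slat 0.78 [180. 129.  46. 200.] [5.37795e+02 3.17354e+02 1.36000e-01] 0.94
wrist done_slat 0.32 [ 71. 220.  18.  47.] [5.40e+02 3.15e+02 1.30e-01] 0.0
top slat 0.5 [210. 159.   6.  24.] [5.57810e+02 2.09709e+02 6.80000e-02] 0.1
top done_slat 0.67 [255. 168.  25.  10.] [5.40e+02 3.15e+02 1.30e-01] 0.0
scene slat 0.91 [284. 239.  67.  49.] [5.45275e+02 2.13085e+02 1.22000e-01] 0.91
scene done_slat 0.6 [307. 256.  68.  53.] [5.38749e+02 3.12943e+02 1.38000e-01] 0.92
```

View pics/c13.png

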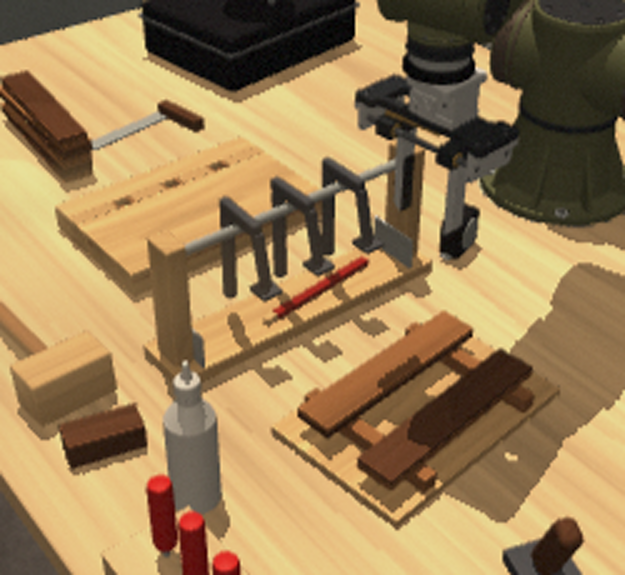

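All three holdfasts hang on the bar, and the slat lies across both bearers about 100 mm from the done slat. The board is flat and the gripper is clear.

```bash
python3 -c "
from cell import *
print(sign_off())"
```

```text
the job is handed in; nothing more can be done
None
```

The job is handed in: all three holdfasts hang on the rail's bar, the slat lies across both bearers in the rack's empty place, and the last picture shows the board flat and nothing else disturbed; `sign_off()` returned no verdict.

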